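# Put the tea caddy away in the locking pantry basket

## Robot

A 6-joint arm with a two-finger parallel gripper is mounted at the origin on the work surface. World frame = base frame: x ahead of the robot, y to its left, z up, the work surface at z = 0. Lengths are in m, angles in rad, forces in N, time in s.
With the tool pointing down it reaches from about 0.325 to 0.9 m from the base axis. Payload 6.1 kg.
Tool frame: the origin (TCP) lies midway between the tips of the shut fingers; the grasp point (between the pads) lies 19 mm behind it; z points along the fingers, y is the line along which they close (so a half turn about z gives the same grasp; the last joint's range is limited). The gripper opens to 87 mm and grips with 3 to 60 N. Pads are 19 mm wide; open, the fingers measure 117 mm over their backs; the gripper's body (75 mm by 190 mm) begins 51 mm behind the grasp point.
Start: joints at [-1.421, 0.22, 1.526, -0, 1.395, -0.126], TCP at [0.17, -0.601, 0.223] pointing down, gripper open.
Joint ranges: [-2.98, 2.98], [-0.91, 2.08], [0.09, 2.57], [-1.24, 4.39], [0.2, 2.65], [-2.68, 2.68]. Speed limits (rad/s): [2.57, 2.57, 3.01, 3.14, 3.14, 3.14].

## Interface

Orientations are given as [roll, pitch, yaw] about the fixed x, y, z axes, in that order (R = Rz(yaw) Ry(pitch) Rx(roll)).
In Python, from rig import ctrl, cams gives the robot as it stands.
- The arm moves only by the shell command python3 -m crank 'ROWS'. ROWS is JSON, a list of rows, each an object with "dp": the shift along the tool's x, y, z in m, a list of three; "dr": the turn, a rotation vector about the tool's x, y, z in rad, a list of three; "claw": the opening in per cent of the stroke, from 0 (shut) to 100 (fully open). In form: [{"dp": [dx, dy, dz], "dr": [wx, wy, wz], "claw": claw}, ...]. A call has exactly 5 rows; each row is the pose to reach, as a shift and turn from the pose commanded when the call began, along the tool's axes at that moment; what a row does not reach only later rows make up. A row lasts 1/8 s, in which the tool goes at most 62.5 mm and 10.7 degrees, less where a joint would pass 70% of its speed; a pose out of reach is approached as far as the arm can. A call with a gripper value outside its range is refused whole. The fingers move at their own pace and stop on an object; the grip force is fixed at half the most. Time passes only in rows, so rows that repeat a pose let the fingers close, or fill a call up. It gives the time, the measured TCP pose, the force, the opening and the grip force at its end, in the units of the state.
- ctrl.state(): the state, without advancing time (a new reading comes with each control period).
- cams.grab_frame(name): name is "scene" or "side" or "wrist"; returns a dict with "color" (480x640x3 uint8, red, green, blue), "fovy" (degrees; the focal length in pixels is half the picture's height over the tangent of half this angle, whatever the lens; pixels are square), "cx", "cy" (the principal point, pixels), "rvec" (rotation vector, rad) and "tvec" (3), from world to camera coordinates, as OpenCV has them; the wrist camera has in their place "tool_from_camera" (4x4, takes a point from camera to tool coordinates, whose origin is the TCP and whose axes are the flange's). Camera axes: x right, y down, z forward; pixel columns grow to the right and rows downward; lengths in m; the calibration is good to about 2 mm. A picture is of the moment at which its call begins: read the wrist's pose just before it. There is no depth.
- ctrl.job_done(): hands the job in; it is judged then, once.
The state is a dict: "t": time; "joint_positions": joint angles; "dq": joint speeds; "effort": joint torques, N m; "tool_pos": TCP position; "ee_rot": TCP orientation; "ft_force": force on the tool from outside, world axes, zero at the start; "torque": the same for the moment, N m; "gripper_width": finger opening in m; "finger_force": force on a finger pad.
Only numpy, scipy, OpenCV 4.12 (cv2) and the standard library are available. Lean on these libraries where they do the work, as an engineer would, in place of code of your own. Each camera call takes 0.05 s, during which the arm holds its last target. There are 200 camera calls.

## Task

Put the square tea caddy away upright in the wire pull-out basket, beside the jar and the tin that are already in it, then push the basket fully home and leave it locked with the push-push button. The button may be locked or free to begin with (click it once to change over; feel how high its cap stands to tell), and the basket slides out only when it is free. Do not knock over or shift the other things.

Things in the scene. Friction and masses are not known exactly. Their poses are not given: they have to be found in the camera images.
- unit: White pantry organiser fixed to the worktop, open at front and back: a board 140 (x) by 376 (y) by 18 mm, top 132 mm over the worktop, on two side panels 16 mm thick. Origin on the worktop under the board's middle; x points into the organiser (the basket slides out along -x), z up. The board's front edge is at x = -70 mm.
- lock (a point): Middle of the top face of the push button's grey housing (50 by 74 mm, at the board's front left), seated, 146 mm over the worktop. The round white cap, 30 mm across, rises through this point along z. Cap top above it: 17 mm when free, about 10.5 mm when locked, 4.5 mm at the stop. Spring: 2 N at the free height, 3 N locked, 4 N at the stop.
- catch: Hidden catch in the lock's housing; its pose tells nothing. Each full press to the stop and release changes over locked / free; a partial press changes nothing. Locked, the catch bears on the button with about 3 N (free: 0) and a bolt holds the basket shut with 2 mm of play. The bolt goes down only with the basket fully home (or well out, and then it blocks the way home).
- basket (a joint): How far the wire basket is pulled out: 0 fully home, 0.13 m fully out. It slides with about 2 N of friction and stays where it is left. Starts at 0.
- handle (a point): Middle of the basket's handle: a level steel bar, 10 mm diameter, 120 mm long along y, 105 mm over the worktop, on a slanting leg at each end; 47 mm in front of the board's edge when home. It moves with the basket; axes as the unit's.
- basket_floor (a point): Middle of the basket's inner floor, 12 mm over the worktop; axes as the unit's; it moves with the basket. Inside it is 161 mm (x, +-80) by 302 mm (y, +-151); its wire walls rise 51 mm above the floor. The handle bar is 94.5 mm from here towards -x.
- caddy_mid (a point): Square aluminium tea caddy with a fixed lid, 90 mm high: body 56 by 56 mm up to 68 mm, then lid 58 by 58 mm up to 86 mm, then a 4 mm disc; 0.2 to 0.4 kg. This point is its centre, 45 mm above its underside; x and y are square to its sides, z up. Starts on the worktop, left or right of the organiser.
- jar_mid (a point): Glass jar standing in the basket, 48 mm diameter, 75 mm high; point at its centre.
- tin_mid (a point): Round tin standing in the basket, 52 mm diameter, 70 mm high; point at its centre.
- can_mid (a point): Bystander on the worktop: round can, 66 mm diameter, 100 mm high; point at its centre.
- bottle_mid (a point): Bystander on the worktop: bottle, 60 mm diameter, 170 mm high; point at its centre.
- mug_mid (a point): Bystander on the worktop: white cup, 72 mm diameter, 85 mm high; point at its centre.
- carton_mid (a point): Bystander on the organiser's board: cardboard carton 50 by 90 by 65 mm high; point at its centre.
Things that resemble listed ones, but are neither listed nor needed, are in the scene too. Leave any blue look-alike of the part that bears caddy_mid alone. What is shaped like the part that bears lock but green or orange is not meant.

How it is judged:
On the way, in this order (a step that is already met when the one before it is completed fails the run):
1. the basket is free and has been pulled out by at least 60 mm (value of joint basket above 0.06 m), for 0.1 s.
2. the caddy stands upright on the basket's floor, let go (x of caddy_mid in the frame of basket_floor between -0.08 and 0.08 m and y of caddy_mid in the frame of basket_floor between -0.15 and 0.15 m and z of caddy_mid in the frame of basket_floor between 0.038 and 0.053 m and angle between caddy_mid's own z axis and vertical below 0.15 rad and contact force between the fingers and anything else below 0.3 N), for 0.2 s.
At the end, for the whole second after the job is handed in: The caddy, the jar and the tin stand upright (within 0.15 rad) on the basket's floor inside its walls, the basket is home (within 6 mm) and its button is locked down (the catch bears on it with more than 1 N) (x of caddy_mid in the frame of basket_floor between -0.08 and 0.08 m and y of caddy_mid in the frame of basket_floor between -0.15 and 0.15 m and z of caddy_mid in the frame of basket_floor between 0.038 and 0.053 m and angle between each of caddy_mid, jar_mid, tin_mid's own z axis and vertical below 0.15 rad and x of jar_mid in the frame of basket_floor between -0.08 and 0.08 m and y of jar_mid in the frame of basket_floor between -0.15 and 0.15 m and z of jar_mid in the frame of basket_floor between 0.03 and 0.046 m and x of tin_mid in the frame of basket_floor between -0.08 and 0.08 m and y of tin_mid in the frame of basket_floor between -0.15 and 0.15 m and z of tin_mid in the frame of basket_floor between 0.028 and 0.044 m and value of joint basket below 0.006 m and contact force between anything else and catch above 1 N); the robot touches nothing.
It fails at once if the can is knocked over or shifted by more than 40 mm (distance of can_mid from where it was at the start of the episode above 0.04 m or angle between can_mid's own z axis and vertical above 0.5 rad).
It fails at once if the bottle is knocked over or shifted by more than 40 mm (distance of bottle_mid from where it was at the start of the episode above 0.04 m or angle between bottle_mid's own z axis and vertical above 0.5 rad).
It fails at once if the mug is knocked over or shifted by more than 40 mm (distance of mug_mid from where it was at the start of the episode above 0.04 m or angle between mug_mid's own z axis and vertical above 0.5 rad).
It fails at once if the carton is knocked over or shifted by more than 40 mm (distance of carton_mid from where it was at the start of the episode above 0.04 m or angle between carton_mid's own z axis and vertical above 0.5 rad).
It fails at once if the jar or the tin in the basket is knocked over (angle between any of jar_mid, tin_mid's own z axis and vertical above 0.5 rad).
It also fails if it takes over 72 s, if anything falls off the work surface, if the arm or the gripper's body presses on something with over 40 N, if the wrist force passes 120 N, or if a joint passes its speed limit or range.

## Working session

There is one attempt and no reset: what is moved stays moved. The work goes in short steps, Python scripts to look and compute and a shell command to move; the robot and the scene stay as the last step left them, time stands still between calls to the robot, and variables do not carry over. Pictures are saved under pics/ and viewed, at most 10 in all, crops included, and the job is handed in when it is done.

```bash
ls; mkdir -p pics; python3 - <<'E'
from rig import ctrl,cams
import cv2
s=ctrl.state();print(s)
for n in("scene","side"):
    f=cams.grab_frame(n);cv2.imwrite(f"pics/{n}0.png",f["color"][:,:,::-1])
    print(n,f["fovy"],f["cx"],f["cy"],f["rvec"],f["tvec"],[k for k in f])
E
```

```text
pics
{'t': 0.0, 'joint_positions': array([-1.42110518e+00,  2.21247102e-01,  1.52762831e+00, -3.10596880e-05,
        1.39465500e+00, -1.26129399e-01]), 'dq': array([-0.0016574 , -0.00181666, -0.00031312,  0.0002133 ,  0.00156519,
       -0.00128694]), 'effort': array([ 3.56462751e-04, -4.94615650e+01, -3.87377179e+01,  7.00440304e-02,
        5.72431250e-02, -1.54317345e-04]), 'tool_pos': array([ 0.17008597, -0.60076954,  0.22141514]), 'ee_rot': array([-3.13966645e+00, -2.13434068e-04,  2.75825814e-01]), 'ft_force': array([-0.4817778 , -0.22631442,  0.53942221]), 'torque': array([-0.04370888, -0.03102161, -0.04923117]), 'finger_force': 0.0, 'gripper_width': 0.08665677716425312}
scene 53.94487818880795 316.3211855160296 237.56265479157864 [ 0.76450251  2.47761752 -1.23773392] [ 0.4697381  -0.06723723  1.28313926] ['color', 'fovy', 'cx', 'cy', 'rvec', 'tvec']
side 42.0458510285733 328.9554403218587 246.08113687628003 [ 1.05649769 -2.53637257  0.91653338] [0.36781544 0.38984932 1.20408222] ['color', 'fovy', 'cx', 'cy', 'rvec', 'tvec']
```

View pics/scene0.png

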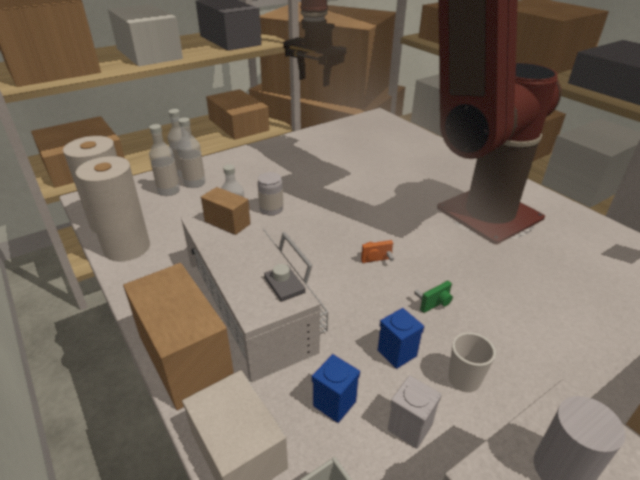

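View pics/side0.png

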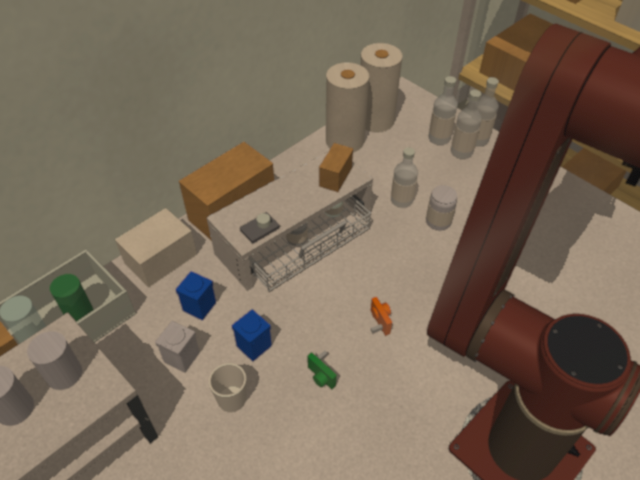

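The scene view shows the silver caddy with its lid disc at (417,396), the cap at (281,271), the handle bar from (283,237) to (309,271), the mug at (472,350), the carton at (226,210), and the can and bottle at (270,190) and (232,180). In the side view the caddy is at (180,336), the cap at (263,219) and the mug at (228,380). Next I'll take an enlarged crop and triangulate.

```bash
cat > h.py <<'E'
import numpy as np,cv2
from scipy.spatial.transform import Rotation as Ro
from rig import ctrl,cams
def ray(f,uv):
    fl=240/np.tan(np.radians(f["fovy"])/2)
    d=np.array([(uv[0]-f["cx"])/fl,(uv[1]-f["cy"])/fl,1.])
    if "rvec" in f:
        R=cv2.Rodrigues(np.array(f["rvec"],float))[0];return -R.T@np.array(f["tvec"]),R.T@d
    T=np.eye(4);T[:3,:3]=Ro.from_euler("xyz",f["s"]["ee_rot"]).as_matrix();T[:3,3]=f["s"]["tool_pos"]
    T=T@np.array(f["tool_from_camera"]);return T[:3,3],T[:3,:3]@d
def onz(f,uv,z):
    o,d=ray(f,uv);return (o+d*(z-o[2])/d[2]).round(4)
def tri(f,a,g,b):
    (o,d),(p,e)=ray(f,a),ray(g,b);s=np.linalg.lstsq(np.c_[d,-e],p-o,rcond=None)[0]
    A,B=o+d*s[0],p+e*s[1];return ((A+B)/2).round(4),np.linalg.norm(A-B).round(4)
def grab(n):
    s=ctrl.state();f=cams.grab_frame(n);f["s"]=s;return f
def tool(p,s=None):
    "world point -> current tool axes shift from TCP"
    s=s or ctrl.state();return (Ro.from_euler("xyz",s["ee_rot"]).inv().apply(np.array(p)-s["tool_pos"])).round(4)
E
python3 - <<'E'
from h import *
f,g=grab("scene"),grab("side")
for n,a,b in[("cap",(281,271),(263,219)),("caddytop",(417,396),(180,336)),("mugrim",(472,352),(229,378)),("can",(270,182),(442,196)),("bottle",(230,170),(407,155))]:print(n,tri(f,a,g,b))
for n,a,z in[("cap",(281,268),.163),("caddy",(417,396),.09),("mug",(472,350),.085),("can",(270,182),.1),("bot",(230,170),.17),("hR",(283,237),.105),("hL",(309,271),.105)]:print(n,onz(f,a,z))
for n,a,z in[("cap",(263,216),.163),("caddy",(180,336),.09),("mug",(229,376),.085),("can",(442,196),.1),("bot",(407,155),.17),]:print("side",n,onz(g,a,z))
c=cv2.resize(f["color"][185:385,170:340],None,fx=2.9,fy=2.9,interpolation=2)[:580,:400]
A=cv2.resize(f["color"][190:390,175:335],(400,500),interpolation=2)
B=cv2.resize(g["color"][130:290,205:375],(400,376),interpolation=2)
B=cv2.copyMakeBorder(B,0,124,0,0,0)
cv2.imwrite("pics/c1.png",np.hstack([A,B])[:,:,::-1])
E
```

```text
cap (array([0.6794, 0.0467, 0.1554]), np.float64(0.0005))
caddytop (array([0.6129, 0.3369, 0.077 ]), np.float64(0.0074))
mugrim (array([0.4721, 0.3256, 0.0745]), np.float64(0.0075))
can (array([ 0.4817, -0.3458,  0.0881]), np.float64(0.0033))
bottle (array([ 0.5923, -0.3346,  0.1597]), np.float64(0.0033))
cap [0.6794 0.0477 0.163 ]
caddy [0.6208 0.3464 0.09  ]
mug [0.4778 0.3314 0.085 ]
can [ 0.4918 -0.3248  0.1   ]
bot [ 0.5994 -0.32    0.17  ]
hR [ 0.59   -0.0976  0.105 ]
hL [0.6056 0.0268 0.105 ]
side cap [0.6807 0.0448 0.163 ]
side caddy [0.6063 0.3363 0.09  ]
side mug [0.4715 0.3217 0.085 ]
side can [ 0.477  -0.3375  0.1   ]
side bot [ 0.5844 -0.323   0.17  ]
```

View pics/c1.png

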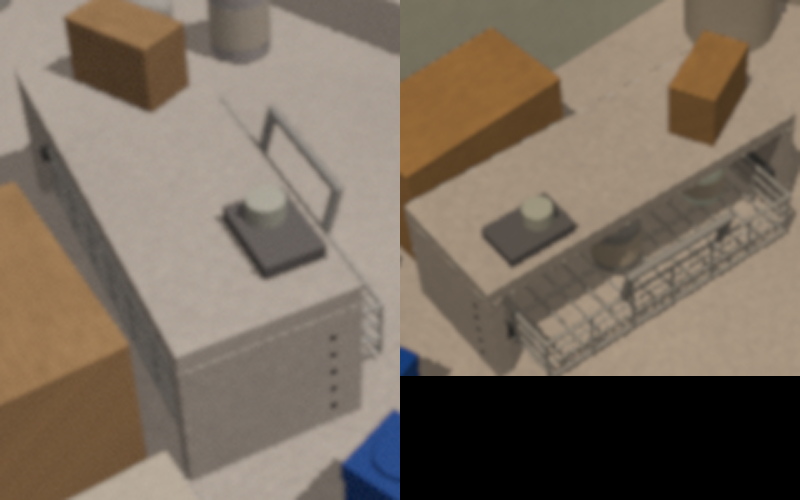

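```bash
python3 -m crank '[{"dp":[0.03,-0.02,-0.06],"dr":[0,0,-0.18],"claw":0},{"dp":[0.06,-0.04,-0.12],"dr":[0,0,-0.36],"claw":0},{"dp":[0.10,-0.07,-0.13],"dr":[0,0,-0.54],"claw":0},{"dp":[0.15,-0.11,-0.13],"dr":[0,0,-0.72],"claw":0},{"dp":[0.20,-0.145,-0.13],"dr":[0,0,-0.9],"claw":0}]'
python3 - <<'E'
from h import *
s=ctrl.state();print(s["tool_pos"],s["ee_rot"],s["joint_positions"],tool([.64,.0,.35]))
E
```

```text
t: 0.82
tool_pos: [0.3239, -0.4059, 0.353]
ee_rot: [3.141, 0.001, 1.181]
ft_force: [1.7, -0.2, -0.5]
gripper_width: 0.0453
finger_force: 0.0
[ 0.3239148  -0.40594639  0.35303381] [3.14056023e+00 5.46120116e-04 1.18094961e+00] [-1.04938602e+00 -8.91941968e-02  1.61073162e+00  2.01271099e-04
  1.61890469e+00 -6.59529789e-01] [0.4956 0.1381 0.0029]
```

```bash
python3 -m crank '[{"dp":[0.05,0.014,0],"dr":[0,0,-0.1],"claw":0},{"dp":[0.10,0.028,0],"dr":[0,0,-0.2],"claw":0},{"dp":[0.15,0.042,0],"dr":[0,0,-0.27],"claw":0},{"dp":[0.20,0.056,0],"dr":[0,0,-0.27],"claw":0},{"dp":[0.25,0.07,0],"dr":[0,0,-0.27],"claw":0}]' >/dev/null
python3 - <<'E'
from h import *
s=ctrl.state();print(s["tool_pos"],s["ee_rot"],tool([.60,.0,.35]))
E
```

```text
[ 0.48468827 -0.20212102  0.35250874] [3.14141619e+00 1.56081477e-04 1.44574254e+00] [0.2149 0.0892 0.0025]
```

```bash
python3 -m crank '[{"dp":[0.05,0.02,0],"dr":[0,0,0],"claw":0},{"dp":[0.10,0.04,0],"dr":[0,0,0],"claw":0},{"dp":[0.15,0.06,0],"dr":[0,0,0],"claw":0},{"dp":[0.20,0.085,0],"dr":[0,0,0],"claw":0},{"dp":[0.20,0.085,0],"dr":[0,0,0],"claw":0}]' >/dev/null
python3 - <<'E'
from h import *
f=grab("wrist");s=f["s"];print(s["tool_pos"],s["ee_rot"],s["ft_force"])
print(np.round(f["tool_from_camera"],3),f["fovy"],f["cx"],f["cy"]);cv2.imwrite("pics/w1.png",f["color"][:,:,::-1])
import pickle;pickle.dump(f,open("w1.pkl","wb"))
E
```

```text
[ 0.59412278 -0.01227359  0.35159889] [-3.14038814e+00 -9.89359657e-04  1.45068499e+00] [-0.67880553 -0.28783827 -0.08929847]
[[-0.    -0.958 -0.286  0.078]
 [ 1.    -0.    -0.    -0.   ]
 [ 0.    -0.286  0.958 -0.162]
 [ 0.     0.     0.     1.   ]] 71.45973907792235 322.50460119877397 239.5262508268729
```

View pics/w1.png

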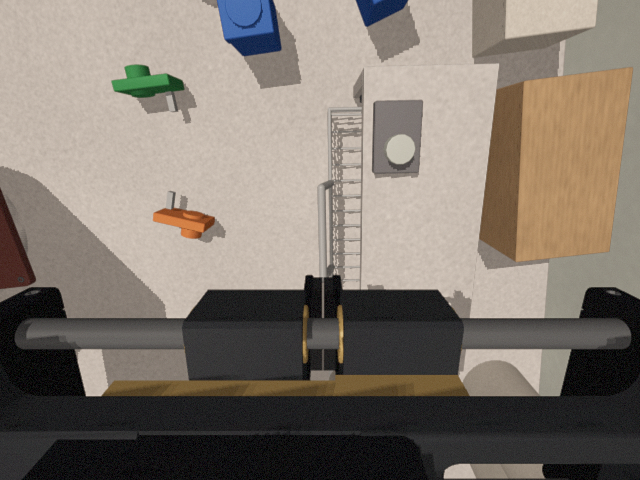

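The wrist view shows the cap top at (400,149), the housing spanning (374..422, 100..175), the left end of the handle bar at (322,186) with the bar running down to (323,275), and the board's front edge from (364,66) to (361,288).

```bash
python3 - <<'E'
from h import *
import pickle
f=pickle.load(open("w1.pkl","rb"))
P=lambda u,z:onz(f,u,z)
a,b=P((364,66),.132),P((361,288),.132);d=(a-b)[:2];print("edge",a,b,"yaw",np.arctan2(-d[0],d[1]))
a,b=P((322,186),.105),P((323.5,275),.105);d=(a-b)[:2];print("bar",a,b,"yaw",np.arctan2(-d[0],d[1]))
print("cap",P((400,149),.1565),P((400,149),.163));c=P((400,149),.1565)
print("housing",P((375,100),.146),P((422,100),.146),P((375,174),.146),P((421,174),.146))
print("boardback",P((497,66),.132))
print("tool to cap",tool(c,f["s"]))
E
```

```text
edge [0.6543 0.133  0.132 ] [ 0.6293 -0.1158  0.132 ] yaw -0.10014616936692457
bar [0.5958 0.0122 0.105 ] [ 0.5837 -0.1041  0.105 ] yaw -0.10366829076691729
cap [0.6813 0.047  0.1565] [0.6799 0.0473 0.163 ]
housing [0.6609 0.0979 0.146 ] [0.7085 0.0921 0.146 ] [0.6553 0.0235 0.146 ] [0.7048 0.0175 0.146 ]
boardback [0.7905 0.1165 0.132 ]
tool to cap [0.0691 0.0797 0.1951]
```

```bash
python3 -m crank '[{"dp":[0.04,0.045,0.03],"dr":[0,0,-0.02],"claw":0},{"dp":[0.068,0.08,0.08],"dr":[0,0,-0.02],"claw":0},{"dp":[0.068,0.08,0.13],"dr":[0,0,-0.02],"claw":0},{"dp":[0.068,0.08,0.175],"dr":[0,0,-0.02],"claw":0},{"dp":[0.068,0.08,0.175],"dr":[0,0,-0.02],"claw":0}]'
python3 -m crank '[{"dp":[0,0,0.003],"dr":[0,0,0],"claw":0},{"dp":[0,0,0.006],"dr":[0,0,0],"claw":0},{"dp":[0,0,0.009],"dr":[0,0,0],"claw":0},{"dp":[0,0,0.012],"dr":[0,0,0],"claw":0},{"dp":[0,0,0.016],"dr":[0,0,0],"claw":0}]'
```

```text
t: 2.75
tool_pos: [0.6774, 0.0405, 0.1722]
ee_rot: [-3.131, 0.001, 1.465]
ft_force: [0.1, 0.1, -0.4]
gripper_width: 0.0008
finger_force: 0.0
t: 3.38
tool_pos: [0.6813, 0.0417, 0.1619]
ee_rot: [3.141, -0.0, 1.466]
ft_force: [-0.8, 1.2, 1.8]
gripper_width: 0.0002
finger_force: 1.5
```

```bash
python3 -m crank '[{"dp":[0.004,0,0],"dr":[0,0,0],"claw":0},{"dp":[0.004,0,0],"dr":[0,0,0],"claw":0},{"dp":[0.004,0,0],"dr":[0,0,0],"claw":0},{"dp":[0.004,0,0],"dr":[0,0,0],"claw":0},{"dp":[0.004,0,0],"dr":[0,0,0],"claw":0}]'
python3 -m crank '[{"dp":[0,0,0.001],"dr":[0,0,0],"claw":0},{"dp":[0,0,0.002],"dr":[0,0,0],"claw":0},{"dp":[0,0,0.002],"dr":[0,0,0],"claw":0},{"dp":[0,0,0.002],"dr":[0,0,0],"claw":0},{"dp":[0,0,0.002],"dr":[0,0,0],"claw":0}]'
```

```text
t: 4.0
tool_pos: [0.6816, 0.0458, 0.1617]
ee_rot: [3.141, -0.0, 1.466]
ft_force: [-0.1, -0.3, 2.6]
gripper_width: 0.0005
finger_force: 1.2
t: 4.62
tool_pos: [0.6816, 0.0458, 0.1596]
ee_rot: [3.141, -0.0, 1.466]
ft_force: [0.6, 0.7, 3.7]
gripper_width: 0.0005
finger_force: 1.5
```

```bash
python3 -m crank '[{"dp":[0,0,-0.02],"dr":[0,0,0],"claw":0},{"dp":[-0.03,-0.03,-0.04],"dr":[0,0,0],"claw":20},{"dp":[-0.07,-0.065,-0.04],"dr":[0,0,0],"claw":45},{"dp":[-0.103,-0.082,-0.04],"dr":[0,0,0],"claw":45},{"dp":[-0.103,-0.082,-0.04],"dr":[0,0,0],"claw":45}]'
python3 - <<'E'
from h import *
f,g=grab("scene"),grab("side")
O=np.array([.589,-.048]);R=np.array([[.995,-.102],[.102,.995]])
for u in[(202,197),(226,190.6),(249.6,198.6),(232,206)]:
    p=onz(f,u,.197);print(p,R@(p[:2]-O))
p=onz(g,(336.75,152),.197);print("side",p,R@(p[:2]-O))
for u in[(297.6,230),(334.6,208)]:p=onz(g,u,.085);print("in basket",p,R@(p[:2]-O))
E
```

```text
t: 5.25
tool_pos: [0.588, -0.0501, 0.2006]
ee_rot: [3.142, 0.001, 1.463]
ft_force: [0.6, 0.8, -0.8]
gripper_width: 0.0327
finger_force: 0.0
[ 0.7176 -0.2018  0.197 ] [ 0.1436446 -0.1399138]
[ 0.6656 -0.1972  0.197 ] [ 0.0914354 -0.1406408]
[ 0.6393 -0.1414  0.197 ] [ 0.0595753 -0.0878024]
[ 0.6816 -0.1364  0.197 ] [ 0.1011538 -0.0785128]
side [ 0.687  -0.1893  0.197 ] [ 0.1119226 -0.1305975]
in basket [ 0.6493 -0.0262  0.085 ] [0.0577749 0.0278416]
in basket [ 0.6383 -0.1362  0.085 ] [ 0.0580499 -0.0827304]
```

```bash
python3 -m crank '[{"dp":[0.002,0,0.04],"dr":[0,0,0],"claw":45},{"dp":[0.002,0,0.08],"dr":[0,0,0],"claw":45},{"dp":[0.002,0,0.108],"dr":[0,0,0],"claw":45},{"dp":[0.002,0,0.108],"dr":[0,0,0],"claw":45},{"dp":[0.002,0,0.108],"dr":[0,0,0],"claw":0}]'
python3 -m crank '[{"dp":[0,0,0],"dr":[0,0,0],"claw":0},{"dp":[0,0,0],"dr":[0,0,0],"claw":0},{"dp":[0,0,0],"dr":[0,0,0],"claw":0},{"dp":[0,-0.004,0],"dr":[0,0,0],"claw":0},{"dp":[0,-0.008,0],"dr":[0,0,0],"claw":0}]'
```

```text
t: 5.98
tool_pos: [0.5905, -0.0457, 0.0928]
ee_rot: [3.14, 0.0, 1.467]
ft_force: [-0.6, 0.6, 0.5]
gripper_width: 0.0346
finger_force: 0.0
t: 6.6
tool_pos: [0.5822, -0.0455, 0.0925]
ee_rot: [3.139, 0.0, 1.466]
ft_force: [2.2, 0.4, 3.0]
gripper_width: 0.0088
finger_force: 30.0
```

```bash
python3 -m crank '[{"dp":[0,-0.008,0],"dr":[0,0,0],"claw":0},{"dp":[0,-0.02,0],"dr":[0,0,0],"claw":0},{"dp":[0,-0.034,0],"dr":[0,0,0],"claw":0},{"dp":[0,-0.048,0],"dr":[0,0,0],"claw":0},{"dp":[0,-0.062,0],"dr":[0,0,0],"claw":0}]'
python3 -m crank '[{"dp":[0,-0.014,0],"dr":[0,0,0],"claw":0},{"dp":[0,-0.028,0],"dr":[0,0,0],"claw":0},{"dp":[0,-0.041,0],"dr":[0,0,0],"claw":0},{"dp":[0,-0.052,0],"dr":[0,0,0],"claw":0},{"dp":[0,-0.057,0],"dr":[0,0,0],"claw":0}]'
python3 -m crank '[{"dp":[0,0,0],"dr":[0,0,0],"claw":0},{"dp":[0,0,0],"dr":[0,0,0],"claw":40},{"dp":[0,0,0],"dr":[0,0,0],"claw":40},{"dp":[0,0,-0.05],"dr":[0,0,0],"claw":40},{"dp":[0,0,-0.11],"dr":[0,0,0],"claw":40}]'
```

```text
t: 7.22
tool_pos: [0.5196, -0.0392, 0.0924]
ee_rot: [3.14, 0.001, 1.466]
ft_force: [2.2, -1.7, 6.6]
gripper_width: 0.009
finger_force: 30.0
t: 7.85
tool_pos: [0.4628, -0.0335, 0.0924]
ee_rot: [3.14, 0.001, 1.466]
ft_force: [2.0, -2.5, 5.5]
gripper_width: 0.0088
finger_force: 30.0
t: 8.48
tool_pos: [0.4608, -0.0323, 0.2004]
ee_rot: [-3.136, -0.001, 1.466]
ft_force: [1.7, -0.6, -0.2]
gripper_width: 0.0338
finger_force: 0.0
```

```bash
python3 -m crank '[{"dp":[0,0.02,-0.05],"dr":[0,0,0],"claw":40},{"dp":[-0.02,0.04,-0.1],"dr":[0,0,0],"claw":60},{"dp":[-0.032,0.07,-0.15],"dr":[0,0,0],"claw":100},{"dp":[-0.032,0.074,-0.16],"dr":[0,0,0],"claw":100},{"dp":[-0.032,0.074,-0.16],"dr":[0,0,0],"claw":100}]'
python3 - <<'E'
from h import *
import pickle
f=grab("wrist");pickle.dump(f,open("w2.pkl","wb"));cv2.imwrite("pics/w2.png",f["color"][:,:,::-1])
print(tool([.58,.23,.36]))
E
python3 -m crank '[{"dp":[0.06,0.01,0],"dr":[0,0,0],"claw":100},{"dp":[0.12,0.015,0],"dr":[0,0,0],"claw":100},{"dp":[0.18,0.02,0],"dr":[0,0,0],"claw":100},{"dp":[0.24,0.02,0],"dr":[0,0,0],"claw":100},{"dp":[0.30,0.02,0],"dr":[0,0,0],"claw":100}]'
python3 -m crank '[{"dp":[0,0,0],"dr":[0,0,0],"claw":100},{"dp":[0,0,0],"dr":[0,0,0],"claw":100},{"dp":[0,0,0],"dr":[0,0,0],"claw":100},{"dp":[0,0,0],"dr":[0,0,0],"claw":100},{"dp":[0,0,0],"dr":[0,0,0],"claw":100}]'
python3 - <<'E'
from h import *
import pickle
f=grab("wrist");pickle.dump(f,open("w3.pkl","wb"));cv2.imwrite("pics/w3.png",f["color"][:,:,::-1])
print(f["s"]["joint_positions"])
E
```

```text
t: 9.1
tool_pos: [0.5329, -0.0722, 0.3606]
ee_rot: [-3.14, -0.0, 1.466]
ft_force: [0.7, 0.0, -0.2]
gripper_width: 0.067
finger_force: 0.0
[ 0.3052  0.0159 -0.0004]
t: 9.78
tool_pos: [0.5828, 0.2257, 0.3588]
ee_rot: [-3.138, 0.002, 1.466]
ft_force: [1.3, -0.4, 0.5]
gripper_width: 0.0865
finger_force: 0.0
t: 10.4
tool_pos: [0.5848, 0.2229, 0.3618]
ee_rot: [3.141, -0.0, 1.464]
ft_force: [-0.4, -0.8, 0.6]
gripper_width: 0.0868
finger_force: 0.0
[ 2.38196697e-01  1.72484966e-01  1.32494210e+00 -1.88382793e-05
  1.64376636e+00  3.44631783e-01]
```

View pics/w2.png

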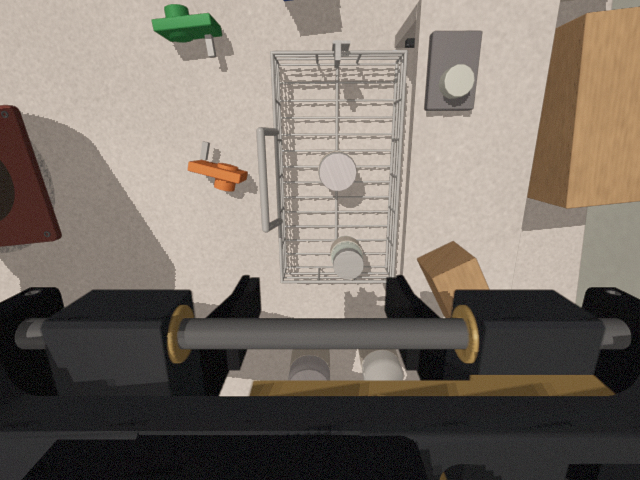

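View pics/w3.png

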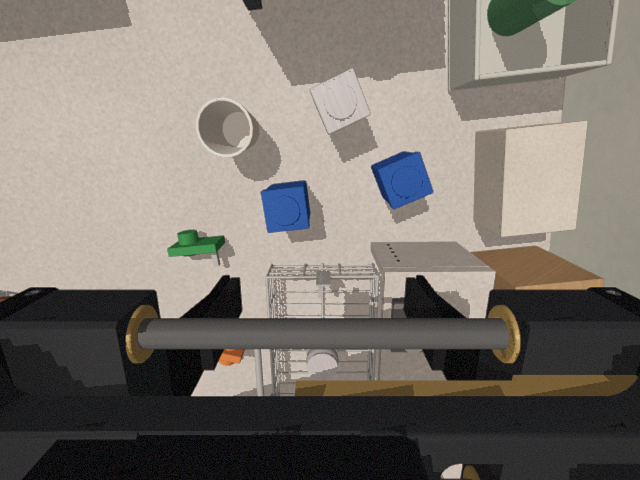

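The w2 view shows the basket rim spanning (275,55)–(405,283), the tin top at (338,172), the jar at (347,263), and the upper third of the basket empty. The w3 view shows the caddy lid disc at about (340,97), turned roughly 27°, with blue look-alikes at (287,206) and (402,180) and the mug at (226,128).

```bash
python3 - <<'E'
from h import *
import pickle
f=pickle.load(open("w2.pkl","rb"));P=lambda u,z:onz(f,u,z)
R=np.array([[.995,-.102],[.102,.995]])
a,b=P((265,131),.105),P((268,228),.105);print("bar ends",a,b)
rim=[P(u,.063)[:2] for u in[(275,55),(405,55),(283,281),(397,281)]];c=np.mean(rim,0);print("rim",rim,"c",c,[R@(r-c) for r in rim])
for n,u,z in[("tin",(338,171),.082),("jar",(348,264),.087),("cap",(458,80),.163)]:p=P(u,z);print(n,p,R@(p[:2]-c))
f=pickle.load(open("w3.pkl","rb"));P=lambda u,z:onz(f,u,z)
p=P((340,97),.09);print("caddy",p,"mug",P((226,128),.085),"blue",P((287,208),.09),P((407,182),.09))
print("go",tool([*(p[:2]-[.01,.085]),.30],f["s"]))
E
```

```text
bar ends [0.4734 0.0229 0.105 ] [ 0.4589 -0.0954  0.105 ]
rim [array([0.4925, 0.1117]), array([0.652 , 0.0948]), array([ 0.4605, -0.1887]), array([ 0.6296, -0.2064])] c [ 0.55865 -0.04715] [array([-0.08202195,  0.15130845]), array([0.07840435, 0.15076195]), array([-0.08322115, -0.15085355]), array([ 0.08683875, -0.15121685])]
tin [ 0.5563 -0.0349  0.082 ] [-0.00358775  0.01194905]
jar [ 0.5583 -0.1626  0.087 ] [ 0.01142765 -0.11490845]
cap [0.6789 0.0478 0.163 ] [0.10996385 0.10674075]
caddy [0.619  0.3475 0.09  ] mug [0.4747 0.3275 0.085 ] blue [0.5371 0.22   0.09  ] [0.6957 0.2373 0.09  ]
go [0.042  0.0199 0.0618]
```

```bash
python3 -m crank '[{"dp":[0.03,0.015,0.03],"dr":[0,0,0],"claw":100},{"dp":[0.055,0.02,0.06],"dr":[0,0,0],"claw":100},{"dp":[0.055,0.02,0.09],"dr":[0,0,0],"claw":100},{"dp":[0.055,0.02,0.09],"dr":[0,0,0],"claw":100},{"dp":[0.055,0.02,0.09],"dr":[0,0,0],"claw":100}]'
python3 - <<'E'
from h import *
import pickle
f=grab("wrist");pickle.dump(f,open("w4.pkl","wb"))
cv2.imwrite("pics/w4.png",cv2.resize(f["color"][40:290,150:483],(800,600),interpolation=2)[:,:,::-1])
E
```

```text
t: 11.08
tool_pos: [0.6108, 0.2762, 0.2731]
ee_rot: [3.14, -0.001, 1.465]
ft_force: [-0.9, -0.3, 0.8]
gripper_width: 0.087
finger_force: 0.0
```

View pics/w4.png

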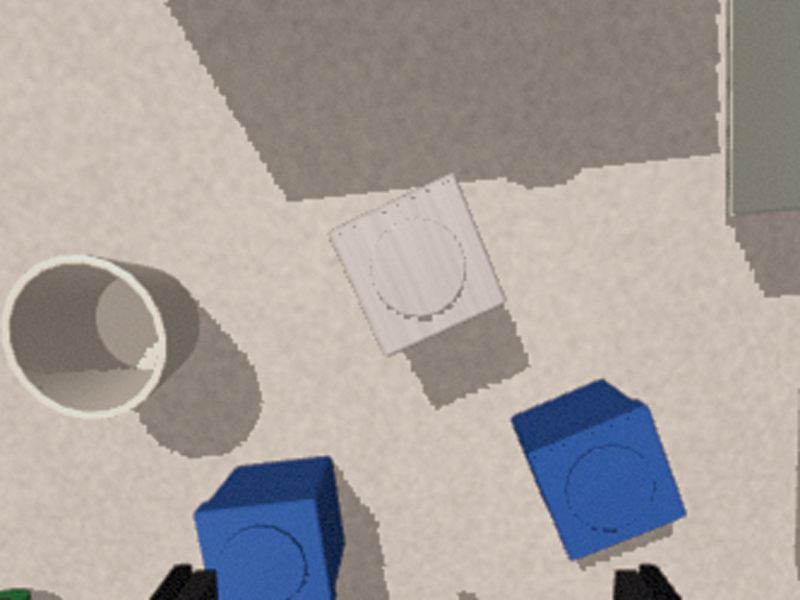

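The close view shows the lid corners in the crop at (330,235), (453,176), (503,302) and (388,355), with free space on the mug side and to the upper right.

```bash
python3 - <<'E'
from h import *
import pickle
f=pickle.load(open("w4.pkl","rb"))
q=[onz(f,(150+u*.41625,40+v*.41667),.086) for u,v in[(330,235),(453,176),(503,302),(388,355)]]
c=np.mean(q,0);e=[np.linalg.norm(q[i]-q[i-1]).round(4) for i in range(4)];print(c,e)
y=(q[1]-q[0]+q[2]-q[3])/2;x=(q[0]-q[3]+q[1]-q[2])/2
print("yaw",np.arctan2(y[0],-y[1]),np.arctan2(x[1],x[0]),f["s"]["ee_rot"],tool([*c[:2],.10],f["s"]))
E
```

```text
[0.61955 0.34225 0.086  ] [np.float64(0.0552), np.float64(0.0559), np.float64(0.055), np.float64(0.0541)]
yaw 1.892546881191539 1.8919731577891983 [ 3.13996169e+00 -7.13404913e-04  1.46530644e+00] [0.0664 0.0014 0.1732]
```

```bash
python3 -m crank '[{"dp":[0.03,0,0.03],"dr":[0,0,-0.18],"claw":100},{"dp":[0.066,0.001,0.06],"dr":[0,0,-0.36],"claw":100},{"dp":[0.066,0.001,0.10],"dr":[0,0,-0.427],"claw":100},{"dp":[0.066,0.001,0.14],"dr":[0,0,-0.427],"claw":100},{"dp":[0.066,0.001,0.14],"dr":[0,0,-0.427],"claw":100}]'
python3 - <<'E'
from h import *
print(tool([.6195,.3422,.056]),ctrl.state()["ee_rot"])
E
```

```text
t: 11.75
tool_pos: [0.6165, 0.341, 0.129]
ee_rot: [-3.136, 0.0, 1.892]
ft_force: [-0.5, 0.8, 0.5]
gripper_width: 0.0872
finger_force: 0.0
[0.0002 0.0037 0.073 ] [-3.13617239e+00  4.22549169e-04  1.89246787e+00]
```

```bash
python3 -m crank '[{"dp":[0,0.001,0.03],"dr":[0,0,0],"claw":100},{"dp":[0,0.001,0.06],"dr":[0,0,0],"claw":100},{"dp":[0,0.001,0.075],"dr":[0,0,0],"claw":100},{"dp":[0,0.001,0.075],"dr":[0,0,0],"claw":100},{"dp":[0,0.001,0.075],"dr":[0,0,0],"claw":0}]'
python3 -m crank '[{"dp":[0,0,0],"dr":[0,0,0],"claw":0},{"dp":[0,0,0],"dr":[0,0,0],"claw":0},{"dp":[0,0,0],"dr":[0,0,0],"claw":0},{"dp":[0,0,0],"dr":[0,0,0],"claw":0},{"dp":[0,0,-0.01],"dr":[0,0,0],"claw":0}]'
python3 -m crank '[{"dp":[0,0,-0.03],"dr":[0,0,0],"claw":0},{"dp":[0,0,-0.06],"dr":[0,0,0],"claw":0},{"dp":[0,0,-0.09],"dr":[0,0,0],"claw":0},{"dp":[0,0,-0.12],"dr":[0,0,0],"claw":0},{"dp":[0,0,-0.12],"dr":[0,0,0],"claw":0}]'
python3 - <<'E'
from h import *
print(tool([.564,.053,.186]),ctrl.state()["ee_rot"])
E
```

```text
t: 12.38
tool_pos: [0.6206, 0.3428, 0.059]
ee_rot: [3.138, -0.0, 1.893]
ft_force: [0.3, 0.8, -0.3]
gripper_width: 0.0822
finger_force: 0.0
t: 13.0
tool_pos: [0.6177, 0.3417, 0.065]
ee_rot: [-3.138, 0.0, 1.893]
ft_force: [-0.2, -0.1, -3.3]
gripper_width: 0.0576
finger_force: 30.0
t: 13.62
tool_pos: [0.6207, 0.343, 0.1901]
ee_rot: [3.136, -0.0, 1.893]
ft_force: [1.1, 0.4, -2.8]
gripper_width: 0.0579
finger_force: 30.0
[-0.2571 -0.1456  0.0031] [ 3.13580898e+00 -4.45852738e-04  1.89285591e+00]
```

```bash
python3 -m crank '[{"dp":[-0.02,-0.01,0],"dr":[0,0,-0.1],"claw":0},{"dp":[-0.055,-0.03,0],"dr":[0,0,-0.26],"claw":0},{"dp":[-0.09,-0.05,0],"dr":[0,0,-0.42],"claw":0},{"dp":[-0.125,-0.07,0],"dr":[0,0,-0.58],"claw":0},{"dp":[-0.16,-0.09,0],"dr":[0,0,-0.74],"claw":0}]'
python3 - <<'E'
from h import *
print(tool([.564,.053,.186]),ctrl.state()["ee_rot"])
E
```

```text
t: 14.25
tool_pos: [0.5827, 0.1606, 0.1841]
ee_rot: [-3.139, -0.003, 2.638]
ft_force: [0.4, 0.5, -3.6]
gripper_width: 0.0576
finger_force: 30.0
[-0.0355 -0.1033 -0.0018] [-3.13948311e+00 -2.70628373e-03  2.63820473e+00]
```

```bash
python3 -m crank '[{"dp":[-0.01,-0.03,0],"dr":[0,0,-0.15],"claw":0},{"dp":[-0.02,-0.06,0],"dr":[0,0,-0.30],"claw":0},{"dp":[-0.03,-0.085,0],"dr":[0,0,-0.405],"claw":0},{"dp":[-0.036,-0.1,0],"dr":[0,0,-0.405],"claw":0},{"dp":[-0.036,-0.1,0],"dr":[0,0,-0.405],"claw":0}]'
python3 -m crank '[{"dp":[0,0,0],"dr":[0,0,0],"claw":0},{"dp":[0,0,0],"dr":[0,0,0],"claw":0},{"dp":[0,0,0],"dr":[0,0,0],"claw":0},{"dp":[0,0,0],"dr":[0,0,0],"claw":0},{"dp":[0,0,0],"dr":[0,0,0],"claw":0}]'
python3 - <<'E'
from h import *
print(tool([.564,.053,.074]),ctrl.state()["ee_rot"])
f=grab("side");g=grab("scene");cv2.imwrite("pics/s5.png",np.hstack([cv2.resize(f["color"][130:330,200:400],(400,400),interpolation=2),cv2.resize(g["color"][180:380,180:380],(400,400),interpolation=2)])[:,:,::-1])
E
```

```text
t: 14.88
tool_pos: [0.5666, 0.0565, 0.1855]
ee_rot: [3.141, -0.002, 3.034]
ft_force: [-0.5, 0.2, -3.3]
gripper_width: 0.0581
finger_force: 30.0
t: 15.5
tool_pos: [0.5671, 0.0573, 0.1866]
ee_rot: [3.142, 0.0, 3.038]
ft_force: [-0.4, -0.9, -3.0]
gripper_width: 0.0577
finger_force: 30.0
[ 0.0027 -0.0046  0.1126] [3.14153053e+00 2.89567650e-05 3.03799472e+00]
```

View pics/s5.png

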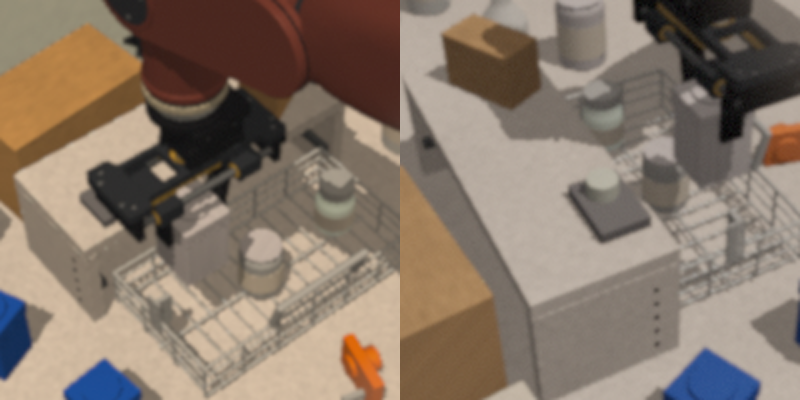

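The caddy hangs upright over the free left part of the basket, clear of the tin, and both tin and jar are still standing. Lowering it now.

```bash
python3 -m crank '[{"dp":[0.003,-0.003,0.02],"dr":[0,0,0],"claw":0},{"dp":[0.003,-0.003,0.045],"dr":[0,0,0],"claw":0},{"dp":[0.003,-0.003,0.075],"dr":[0,0,0],"claw":0},{"dp":[0.003,-0.003,0.1],"dr":[0,0,0],"claw":0},{"dp":[0.003,-0.003,0.111],"dr":[0,0,0],"claw":0}]'
python3 -m crank '[{"dp":[0,0,0.001],"dr":[0,0,0],"claw":0},{"dp":[0,0,0.002],"dr":[0,0,0],"claw":0},{"dp":[0,0,0.003],"dr":[0,0,0],"claw":0},{"dp":[0,0,0.004],"dr":[0,0,0],"claw":0},{"dp":[0,0,0.004],"dr":[0,0,0],"claw":0}]'
```

```text
t: 16.23
tool_pos: [0.5631, 0.0537, 0.0745]
ee_rot: [-3.14, -0.002, 3.038]
ft_force: [-2.2, -7.0, 5.6]
gripper_width: 0.0573
finger_force: 38.5
t: 16.85
tool_pos: [0.565, 0.0531, 0.0735]
ee_rot: [-3.14, 0.002, 3.038]
ft_force: [-1.5, -5.1, 3.0]
gripper_width: 0.058
finger_force: 36.4
```

Lateral push and early contact: the outer finger is bearing on the clip at the left wall. I'll lift, shift 9 mm towards the tin and lower again.

```bash
python3 -m crank '[{"dp":[0,0,-0.01],"dr":[0,0,0],"claw":0},{"dp":[0,-0.005,-0.012],"dr":[0,0,0],"claw":0},{"dp":[0,-0.009,-0.012],"dr":[0,0,0],"claw":0},{"dp":[0,-0.009,-0.006],"dr":[0,0,0],"claw":0},{"dp":[0,-0.009,-0.001],"dr":[0,0,0],"claw":0}]'
python3 -m crank '[{"dp":[0,0,0],"dr":[0,0,0],"claw":0},{"dp":[0,0,0],"dr":[0,0,0],"claw":0},{"dp":[0,0,0],"dr":[0,0,0],"claw":0},{"dp":[0,0,0],"dr":[0,0,0],"claw":0},{"dp":[0,0,0],"dr":[0,0,0],"claw":0}]'
```

```text
t: 17.48
tool_pos: [0.5624, 0.0456, 0.0717]
ee_rot: [3.141, -0.001, 3.038]
ft_force: [0.0, 0.7, -2.4]
gripper_width: 0.0574
finger_force: 30.0
t: 18.1
tool_pos: [0.563, 0.0455, 0.0727]
ee_rot: [3.142, 0.0, 3.038]
ft_force: [-0.4, 0.2, -2.7]
gripper_width: 0.058
finger_force: 30.0
```

Clear now. Lowering the last few millimetres.

```bash
python3 -m crank '[{"dp":[0,0,0.001],"dr":[0,0,0],"claw":0},{"dp":[0,0,0.002],"dr":[0,0,0],"claw":0},{"dp":[0,0,0.002],"dr":[0,0,0],"claw":0},{"dp":[0,0,0.002],"dr":[0,0,0],"claw":0},{"dp":[0,0,0.002],"dr":[0,0,0],"claw":0}]'
python3 -m crank '[{"dp":[0,0,0.001],"dr":[0,0,0],"claw":0},{"dp":[0,0,0.002],"dr":[0,0,0],"claw":0},{"dp":[0,0,0.002],"dr":[0,0,0],"claw":0},{"dp":[0,0,0.002],"dr":[0,0,0],"claw":0},{"dp":[0,0,0.002],"dr":[0,0,0],"claw":0}]'
```

```text
t: 18.73
tool_pos: [0.5629, 0.0455, 0.0705]
ee_rot: [3.142, 0.0, 3.038]
ft_force: [-0.6, 0.2, -3.2]
gripper_width: 0.0578
finger_force: 30.0
t: 19.35
tool_pos: [0.5632, 0.0455, 0.0691]
ee_rot: [3.142, 0.001, 3.038]
ft_force: [-1.8, 1.3, 3.9]
gripper_width: 0.0575
finger_force: 30.0
```

```bash
python3 -m crank '[{"dp":[0,0,0],"dr":[0,0,0],"claw":77},{"dp":[0,0,0],"dr":[0,0,0],"claw":77},{"dp":[0,0,0],"dr":[0,0,0],"claw":77},{"dp":[0,0,-0.02],"dr":[0,0,0],"claw":77},{"dp":[0,0,-0.05],"dr":[0,0,0],"claw":77}]'
python3 -m crank '[{"dp":[0,0,-0.05],"dr":[0,0,0],"claw":60},{"dp":[-0.0,0,-0.1],"dr":[0,0,0.17],"claw":0},{"dp":[-0.0,-0.0,-0.14],"dr":[0,0,0.35],"claw":0},{"dp":[0,-0,-0.18],"dr":[0,0,0.53],"claw":0},{"dp":[0,0,-0.2],"dr":[0,0,0.71],"claw":0}]'
python3 - <<'E'
from h import *
f=grab("side");g=grab("scene");cv2.imwrite("pics/s6.png",np.hstack([cv2.resize(f["color"][130:330,200:400],(400,400),interpolation=2),cv2.resize(g["color"][180:380,180:380],(400,400),interpolation=2)])[:,:,::-1])
s=ctrl.state();print(s["ee_rot"],tool([.39,-.03,.30]))
E
```

```text
t: 19.98
tool_pos: [0.5623, 0.0455, 0.1192]
ee_rot: [-3.142, -0.002, 3.038]
ft_force: [-0.2, -0.3, 1.0]
gripper_width: 0.067
finger_force: 0.0
t: 20.6
tool_pos: [0.5637, 0.0455, 0.3235]
ee_rot: [3.138, 0.004, 2.322]
ft_force: [0.4, -0.3, 0.2]
gripper_width: 0.0251
finger_force: 0.0
[3.13650641 0.00533843 2.32659229] [ 0.0647 -0.1787  0.0222]
```

View pics/s6.png

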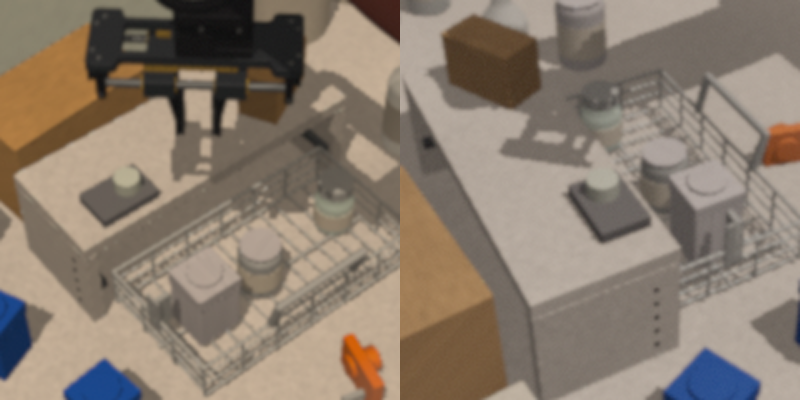

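The caddy stands upright in the basket, let go, and the tin and jar are upright too. Next I'll regrip the handle.

```bash
python3 -m crank '[{"dp":[0.003,-0.03,0],"dr":[0,0,0.18],"claw":45},{"dp":[0.006,-0.06,0.0],"dr":[0,0,0.36],"claw":45},{"dp":[0.009,-0.09,0.03],"dr":[0,0,0.54],"claw":45},{"dp":[0.012,-0.115,0.06],"dr":[0,0,0.72],"claw":45},{"dp":[0.012,-0.129,0.1],"dr":[0,0,0.86],"claw":45}]'
python3 -m crank '[{"dp":[0,0,0],"dr":[0,0,0],"claw":45},{"dp":[0,0,0],"dr":[0,0,0],"claw":45},{"dp":[0,0,0],"dr":[0,0,0],"claw":45},{"dp":[0,0,0],"dr":[0,0,0],"claw":45},{"dp":[0,0,0],"dr":[0,0,0],"claw":45}]'
python3 - <<'E'
from h import *
print(tool([.462,-.034,.093]))
E
```

```text
t: 21.32
tool_pos: [0.46, -0.0349, 0.2178]
ee_rot: [3.14, 0.0, 1.467]
ft_force: [0.6, -1.3, 0.2]
gripper_width: 0.039
finger_force: 0.0
t: 21.95
tool_pos: [0.4613, -0.0342, 0.2192]
ee_rot: [3.141, 0.0, 1.469]
ft_force: [0.1, -0.0, -0.5]
gripper_width: 0.0394
finger_force: 0.0
[0.0003 0.0005 0.1262]
```

```bash
python3 -m crank '[{"dp":[0,0,0.05],"dr":[0,0,0],"claw":45},{"dp":[0,0,0.1],"dr":[0,0,0],"claw":45},{"dp":[0,0,0.126],"dr":[0,0,0],"claw":45},{"dp":[0,0,0.126],"dr":[0,0,0],"claw":45},{"dp":[0,0,0.126],"dr":[0,0,0],"claw":0}]'
python3 -m crank '[{"dp":[0,0,0],"dr":[0,0,0],"claw":0},{"dp":[0,0,0],"dr":[0,0,0],"claw":0},{"dp":[0,0,0],"dr":[0,0,0],"claw":0},{"dp":[0,0.003,0],"dr":[0,0,0],"claw":0},{"dp":[0,0.01,0],"dr":[0,0,0],"claw":0}]'
python3 -m crank '[{"dp":[0,0.012,0],"dr":[0,0,0],"claw":0},{"dp":[0,0.024,0],"dr":[0,0,0],"claw":0},{"dp":[0,0.036,0],"dr":[0,0,0],"claw":0},{"dp":[0,0.048,0],"dr":[0,0,0],"claw":0},{"dp":[0,0.06,0],"dr":[0,0,0],"claw":0}]'
python3 -m crank '[{"dp":[0,0.012,0],"dr":[0,0,0],"claw":0},{"dp":[0,0.024,0],"dr":[0,0,0],"claw":0},{"dp":[0,0.036,0],"dr":[0,0,0],"claw":0},{"dp":[0,0.044,0],"dr":[0,0,0],"claw":0},{"dp":[0,0.05,0],"dr":[0,0,0],"claw":0}]'
```

```text
t: 22.58
tool_pos: [0.4619, -0.0346, 0.0939]
ee_rot: [3.14, 0.0, 1.468]
ft_force: [0.3, -0.5, 0.2]
gripper_width: 0.035
finger_force: 0.0
t: 23.2
tool_pos: [0.4711, -0.0355, 0.0936]
ee_rot: [3.141, 0.0, 1.468]
ft_force: [-2.7, 0.3, 7.2]
gripper_width: 0.009
finger_force: 30.0
t: 23.82
tool_pos: [0.5312, -0.0415, 0.0936]
ee_rot: [3.141, -0.0, 1.468]
ft_force: [-2.3, 1.0, 7.8]
gripper_width: 0.009
finger_force: 30.0
t: 24.45
tool_pos: [0.581, -0.0465, 0.0936]
ee_rot: [3.141, -0.0, 1.468]
ft_force: [-2.3, 0.8, 6.9]
gripper_width: 0.009
finger_force: 30.0
```

```bash
python3 -m crank '[{"dp":[0,0.003,0],"dr":[0,0,0],"claw":0},{"dp":[0,0.006,0],"dr":[0,0,0],"claw":0},{"dp":[0,0.008,0],"dr":[0,0,0],"claw":0},{"dp":[0,0.009,0],"dr":[0,0,0],"claw":0},{"dp":[0,0.01,0],"dr":[0,0,0],"claw":0}]'
```

```text
t: 25.08
tool_pos: [0.5891, -0.0473, 0.0936]
ee_rot: [-3.139, -0.0, 1.468]
ft_force: [-8.8, 1.7, 13.0]
gripper_width: 0.0087
finger_force: 30.0
```

```bash
python3 -m crank '[{"dp":[0,0,0],"dr":[0,0,0],"claw":45},{"dp":[0,0,0],"dr":[0,0,0],"claw":45},{"dp":[0,-0.002,0],"dr":[0,0,0],"claw":45},{"dp":[0,-0.002,-0.05],"dr":[0,0,0],"claw":45},{"dp":[0,-0.002,-0.11],"dr":[0,0,0],"claw":45}]'
python3 -m crank '[{"dp":[0.0,0.0,0],"dr":[0,0,0],"claw":0},{"dp":[0.05,0.04,0],"dr":[0,0,0],"claw":0},{"dp":[0.103,0.083,0],"dr":[0,0,0],"claw":0},{"dp":[0.103,0.083,0],"dr":[0,0,0],"claw":0},{"dp":[0.103,0.083,0],"dr":[0,0,0],"claw":0}]'
python3 -m crank '[{"dp":[0,0,0.02],"dr":[0,0,0],"claw":0},{"dp":[0,0,0.03],"dr":[0,0,0],"claw":0},{"dp":[0,0,0.035],"dr":[0,0,0],"claw":0},{"dp":[0,0,0.035],"dr":[0,0,0],"claw":0},{"dp":[0,0,0.035],"dr":[0,0,0],"claw":0}]'
```

```text
t: 25.7
tool_pos: [0.5867, -0.0473, 0.2017]
ee_rot: [-3.137, -0.0, 1.468]
ft_force: [1.3, 0.3, 1.2]
gripper_width: 0.0384
finger_force: 0.0
t: 26.32
tool_pos: [0.6806, 0.0467, 0.2008]
ee_rot: [-3.139, 0.001, 1.469]
ft_force: [0.2, -0.2, 0.2]
gripper_width: 0.0023
finger_force: 0.0
t: 26.95
tool_pos: [0.6817, 0.0462, 0.1682]
ee_rot: [3.141, -0.0, 1.468]
ft_force: [0.5, 0.5, 0.2]
gripper_width: 0.0001
finger_force: 0.0
```

```bash
python3 -m crank '[{"dp":[0,0,0.005],"dr":[0,0,0],"claw":0},{"dp":[0,0,0.010],"dr":[0,0,0],"claw":0},{"dp":[0,0,0.014],"dr":[0,0,0],"claw":0},{"dp":[0,0,0.017],"dr":[0,0,0],"claw":0},{"dp":[0,0,0.018],"dr":[0,0,0],"claw":0}]'
python3 -m crank '[{"dp":[0,0,0.0],"dr":[0,0,0],"claw":0},{"dp":[0,0,0],"dr":[0,0,0],"claw":0},{"dp":[0,0,0.001],"dr":[0,0,0],"claw":0},{"dp":[0,0,0.001],"dr":[0,0,0],"claw":0},{"dp":[0,0,0.001],"dr":[0,0,0],"claw":0}]'
```

```text
t: 27.58
tool_pos: [0.6821, 0.0464, 0.1508]
ee_rot: [3.14, -0.0, 1.468]
ft_force: [-0.9, 1.0, 11.4]
gripper_width: 0.0003
finger_force: 5.3
t: 28.2
tool_pos: [0.6821, 0.0464, 0.1508]
ee_rot: [3.139, -0.0, 1.468]
ft_force: [-2.7, 0.4, 12.0]
gripper_width: 0.0005
finger_force: 5.7
```

At the stop. I'll release, then feel the cap at 0.160 (free would push about 2 N, locked nothing).

```bash
python3 -m crank '[{"dp":[0,0,-0.006],"dr":[0,0,0],"claw":0},{"dp":[0,0,-0.012],"dr":[0,0,0],"claw":0},{"dp":[0,0,-0.018],"dr":[0,0,0],"claw":0},{"dp":[0,0,-0.018],"dr":[0,0,0],"claw":0},{"dp":[0,0,-0.018],"dr":[0,0,0],"claw":0}]'
python3 -m crank '[{"dp":[0,0,0.004],"dr":[0,0,0],"claw":0},{"dp":[0,0,0.009],"dr":[0,0,0],"claw":0},{"dp":[0,0,0.009],"dr":[0,0,0],"claw":0},{"dp":[0,0,0.009],"dr":[0,0,0],"claw":0},{"dp":[0,0,0.009],"dr":[0,0,0],"claw":0}]'
python3 -c "from h import *;print(ctrl.state()['ft_force'],grab('scene')['s']['t'],ctrl.state()['ft_force'],ctrl.state()['finger_force'])"
```

```text
t: 28.82
tool_pos: [0.681, 0.0465, 0.166]
ee_rot: [-3.141, 0.0, 1.468]
ft_force: [-0.2, 0.1, -0.5]
gripper_width: 0.0004
finger_force: 0.0
t: 29.45
tool_pos: [0.6813, 0.0464, 0.1574]
ee_rot: [-3.141, -0.0, 1.468]
ft_force: [-0.1, -0.4, -0.4]
gripper_width: 0.0002
finger_force: 0.0
[-0.12619927 -0.40362266 -0.36335441] 29.45 [0.37409695 0.80307749 0.30574127] 0.0
```

No contact at 0.157, so the cap is down and locked. Retracting for a last look.

```bash
python3 -m crank '[{"dp":[0,0,-0.04],"dr":[0,0,0],"claw":0},{"dp":[0,0,-0.09],"dr":[0,0,0],"claw":0},{"dp":[0,0,-0.14],"dr":[0,0,0],"claw":0},{"dp":[0,0,-0.18],"dr":[0,0,0],"claw":0},{"dp":[0,0,-0.18],"dr":[0,0,0],"claw":0}]'
python3 - <<'E'
from h import *
f=grab("side");g=grab("wrist");cv2.imwrite("pics/s7.png",np.hstack([cv2.resize(f["color"][130:330,200:400],(400,400),interpolation=2),cv2.resize(g["color"],(400,300),interpolation=3)[:, :] if 0 else cv2.copyMakeBorder(cv2.resize(g["color"],(400,300)),0,100,0,0,0)])[:,:,::-1])
E
```

```text
t: 30.12
tool_pos: [0.6831, 0.0464, 0.3432]
ee_rot: [3.133, -0.001, 1.468]
ft_force: [0.2, -0.2, -0.5]
gripper_width: 0.0004
finger_force: 0.0
```

View pics/s7.png

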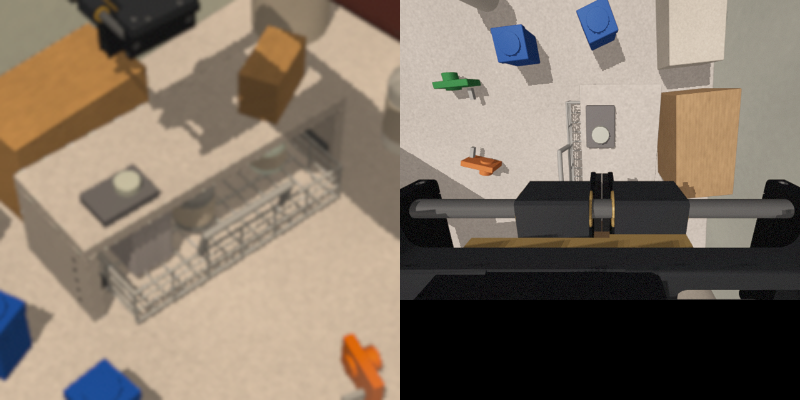

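The basket is home, the cap sits low, and the caddy, tin and jar stand upright inside.

```bash
python3 -c "from rig import ctrl;print(ctrl.job_done())"
```

```text
the job is handed in; nothing more can be done
None
```

I put the caddy upright in the basket beside the tin and jar, pushed the basket home, locked the button (no cap contact down to 157 mm, so it is down), and handed the job in at about 30 s; no verdict came back.

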